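# Set the kiln controller to 985

### The arm

A 7-joint arm with a two-finger parallel gripper is mounted at the origin on the work surface. World frame = base frame: x ahead of the robot, y to its left, z up, the work surface at z = 0. Lengths are in m, angles in degrees, forces in N, time in s.
With the tool pointing down it reaches from about 0.425 to 0.875 m from the base axis. Payload 4.7 kg.
Tool frame: the origin (TCP) lies on the mounting face of the last link; the fingertips stand 182 mm ahead of it and the grasp point (between the pads) lies 164 mm ahead of it; z points along the fingers, y is the line along which they close (so a half turn about z gives the same grasp; the last joint's range is limited). The gripper opens to 87 mm and grips with 3 to 60 N. Pads are 19 mm wide; open, the fingers measure 117 mm over their backs; the gripper's body (75 mm by 190 mm) begins 51 mm behind the grasp point.
Start: joints at [69.104, 18.392, -4.016, 83.108, 1.295, 78.541, -3.26], TCP at [0.24, -0.604, 0.405] pointing down, gripper open.
Joint ranges: [-163.93, 163.93], [-17.29, 119.83], [-79.2, 71.16], [3.27, 140.29], [-89.18, 269.18], [5.43, 117.66], [-154.24, 154.24]. Speed limits (degrees/s): [147.25, 147.25, 180, 180, 180, 180, 180].

### API

Orientations are given as [roll, pitch, yaw] about the fixed x, y, z axes, in that order (R = Rz(yaw) Ry(pitch) Rx(roll)).
In Python, from cell import env gives the robot as it stands.
- The arm moves only by the tool servo_tool, never from a script. Its argument "plan" is a list of rows, each an object with "xyz": the shift along the tool's x, y, z in cm, a list of three; "twist": the turn, a rotation vector about the tool's x, y, z in degrees, a list of three; "jaw": the closure, from 0 (fully open) to 1 (shut). In form: [{"xyz": [x, y, z], "twist": [wx, wy, wz], "jaw": jaw}, ...]. A call has 1 to 10 rows; each row is the pose to reach, as a shift and turn from the pose commanded when the call began, along the tool's axes at that moment; what a row does not reach only later rows make up. A row lasts 1/12 s, in which the tool goes at most 41.7 mm and 7.16 degrees, less where a joint would pass 70% of its speed; a pose out of reach is approached as far as the arm can. A call with a gripper value outside its range is refused whole. The fingers move at their own pace and stop on an object; "newtons" is the grip in N (left out, the last holds). Time passes only in rows, so rows that repeat a pose let the fingers close. It gives the time, the measured TCP pose, the force, the opening and the grip force at its end, in the units of the state.
- env.get_obs(): the state, without advancing time (a new reading comes with each control period).
- env.read_camera(name): name is "scene" or "side" or "wrist"; returns a dict with "img" (480x640x3 uint8, red, green, blue), "camera_matrix" (3x3 intrinsics, pixels), "R" (3x3) and "t" (3): a world point X has camera coordinates R X + t. Camera axes: x right, y down, z forward; pixel columns grow to the right and rows downward; lengths in m; the calibration is good to about 2 mm. A picture is of the moment at which its call begins. There is no depth.
- env.sign_off(): hands the job in; it is judged then, once.
The state is a dict: "time_s": time; "qpos": joint angles; "joint_velocities": joint speeds; "effort": joint torques, N m; "tool_pos": TCP position; "tool_rot": TCP orientation; "force": force on the tool from outside, world axes, zero at the start; "wrist_torque": the same for the moment, N m; "grip_width": finger opening in m; "grasp_force": force on a finger pad.
Only numpy, scipy, OpenCV 4.12 (cv2) and the standard library are available. Lean on these libraries where they do the work, as an engineer would, in place of code of your own. Each camera call takes 0.05 s, during which the arm holds its last target. There are 200 camera calls.

### The job

Set the top temperature of the kiln on the controller's three number wheels to 985: roll the wheels until they read nine, eight and five from left to right as you face the panel, every wheel clicked home on its digit. Leave the pots, cones and kiln prop standing around it where they are.

Things in the scene. Friction and masses are not known exactly. Their poses are not given: they have to be found in the camera images.
- console: the kiln controller, a grey sheet-steel desk console fixed to the table, 360 mm wide (y), 300 mm deep (x), 199 mm high at the back. Origin: centre of its underside; x points from its low front (robot's side) to its back, z up. Its panel faces the robot and slopes; behind the panel is a level ledge 80 mm deep at 199 mm
- panel_mid (a point): middle of the sloping panel, on its surface; axes as the console's. The panel rises at 35 degrees from level towards the back: its outward normal is (-0.574, 0, 0.819), its up-slope direction (0.819, 0, 0.574). It is 268 mm long up the slope. Three wheels stick out of it in a row along y. A switch 21 mm high sits at y = -142 mm; all else but the guard rail is under 9 mm high
- guard_rail (a point): middle of a 12 mm round steel rail that runs across above the panel along the console's y, 90 mm up-slope of the wheel row and 95 mm out from the panel, on two posts at y = +-168 mm. It is in the way of a gripper that comes straight down on the wheels, but clear of one that comes along the panel's normal, 35 degrees from vertical
- hundreds (a joint): the left number wheel as you face the panel from the robot (+y). Angle in rad: 0 shows the digit 0, each digit is a click of 0.6283 (36 degrees); digit = round(angle / 0.6283) modulo 10. It grows (1, 2, 3) as the exposed rim is rolled up the slope, away from the robot. Endless: 9 is followed by 0, angles beyond 0 to 6.28 are further turns
- tens (a joint): the middle number wheel, 64 mm to the right of the hundreds wheel; read and turned in the same way
- units (a joint): the right number wheel (-y), 64 mm to the right of the tens wheel; read and turned in the same way
- hundreds_axle (a point): centre of the hundreds wheel, on its axle (along the console's y), 16 mm below the panel's surface; axes as the console's. The wheel is a black disc, diameter 90 mm, 20 mm wide, with ten ribs across its rim (to diameter 96) between ten white digits 18 mm tall. It rises 29 mm out of the panel, 32 at a rib. 44 mm are free between wheels
- tens_axle (a point): centre of the tens wheel, made and placed like the hundreds wheel. The digit that is set is the one on the outermost point of a wheel, facing out along the panel's normal between two white index lines on the black bezel
- units_axle (a point): centre of the units wheel, made and placed like the others. A sprung click holds each wheel on its digits: about 3 N along the rim turn it, let go it falls into the nearest click, and it does not roll on. It can be pinched by its flat sides and carried round its axle, or pushed along by the ribs
- jug_mid (a point): a dark green glazed jug, 172 mm high, 122 mm across, with one handle, beside the console at its left. A bystander; the point is in its middle
- vase_mid (a point): a dark blue glazed vase with frilled rim, 148 mm high, 118 mm across, beside the console at its right. A bystander; the point is in its middle
- crock_mid (a point): an olive two-handled pot, 104 mm high, 132 mm across, in front of the console to the left. A bystander; the point is in its middle
- cup_mid (a point): a brown beaker 74 mm high, 62 mm across, standing on the console's top ledge. A bystander; the point is in its middle
- cones_mid (a point): a clay pat 88 mm long with three small pale cones, 72 mm high in all, standing on the console's top ledge. A bystander; the point is in its middle
- prop_mid (a point): a pale fireclay kiln prop, 160 x 42 x 42 mm, lying on the table in front of the console. A bystander; the point is in its middle

How it is judged (in metres and radians):
At the end, for the whole second after the job is handed in: The hundreds wheel stands on 9, the tens wheel on 8 and the units wheel on 5, each within 0.13 rad (about a fifth of a digit) and at rest ((value of joint hundreds between -13.325 and -13.065 rad or value of joint hundreds between -7.042 and -6.782 rad or value of joint hundreds between -0.758 and -0.498 rad or value of joint hundreds between 5.525 and 5.785 rad or value of joint hundreds between 11.808 and 12.068 rad or value of joint hundreds between 18.091 and 18.351 rad or value of joint hundreds between 24.374 and 24.634 rad) and (value of joint tens between -13.953 and -13.693 rad or value of joint tens between -7.67 and -7.41 rad or value of joint tens between -1.387 and -1.127 rad or value of joint tens between 4.897 and 5.157 rad or value of joint tens between 11.18 and 11.44 rad or value of joint tens between 17.463 and 17.723 rad or value of joint tens between 23.746 and 24.006 rad) and (value of joint units between -15.838 and -15.578 rad or value of joint units between -9.555 and -9.295 rad or value of joint units between -3.272 and -3.012 rad or value of joint units between 3.012 and 3.272 rad or value of joint units between 9.295 and 9.555 rad or value of joint units between 15.578 and 15.838 rad or value of joint units between 21.861 and 22.121 rad) and velocity of joint hundreds between -0.2 and 0.2 rad/s and velocity of joint tens between -0.2 and 0.2 rad/s and velocity of joint units between -0.2 and 0.2 rad/s); the robot touches nothing.
It fails at once if a pot, the cones or the kiln prop is pushed more than 30 mm from its place (distance of any of jug_mid, vase_mid, crock_mid, cup_mid, cones_mid, prop_mid from where it was at the start of the episode above 0.03 m).
It fails at once if a pot, the cones or the kiln prop is tipped by more than 0.35 rad (angle between any of jug_mid, vase_mid, crock_mid, cup_mid, cones_mid, prop_mid's own z axis and vertical above 0.35 rad).
It also fails if it takes over 70 s, if anything falls off the work surface, if the arm or the gripper's body presses on something with over 40 N, if the wrist force passes 120 N, or if a joint passes its speed limit or range.

## Working session

There is one attempt and no reset: what is moved stays moved. The work goes in short steps, Python scripts to look and compute and a tool call to move; the robot and the scene stay as the last step left them, time stands still between calls to the robot, and variables do not carry over. Pictures are saved under pics/ and viewed, at most 10 in all, crops included, and the job is handed in when it is done.

Besides the shell and the picture viewer there is one more tool, called as name(argument=value, ...), one argument or row to a line, values as JSON. servo_tool: Moves the arm, as the interface text tells. Its arguments: {"type":"object","properties":{"plan":{"type":"array","items":{"type":"object","properties":{"xyz":{"type":"array","items":{"type":"number"}},"twist":{"type":"array","items":{"type":"number"}},"jaw":{"type":"number"}}}},"newtons":{"type":"number"}},"required":["plan"]}

```bash
ls; mkdir -p pics; python3 - <<'E'
from cell import env
import cv2,numpy as np
o=env.get_obs();print({k:np.round(o[k],3) for k in('time_s','tool_pos','tool_rot','grip_width')})
ims=[]
for n in('scene','side'):
    c=env.read_camera(n);cv2.imwrite(f'pics/{n}0.png',c['img'][:,:,::-1]);np.savez(f'pics/{n}0.npz',**c)
    print(n,c['camera_matrix'].tolist(),(-c['R'].T@c['t']).round(3),c['R'].round(3).tolist())
E
```

```text
pics
{'time_s': np.float64(0.0), 'tool_pos': array([ 0.24 , -0.604,  0.404]), 'tool_rot': array([-1.79891e+02,  4.00000e-03,  2.17040e+01]), 'grip_width': np.float64(0.087)}
scene [[445.00208551174075, 0.0, 320.0841741781028], [0.0, 445.00208551174075, 238.01435113582448], [0.0, 0.0, 1.0]] [0.88  0.561 0.87 ] [[-0.842, 0.54, -0.017], [0.409, 0.617, -0.672], [-0.352, -0.572, -0.74]]
side [[433.45834636225885, 0.0, 315.3560214100338], [0.0, 433.45834636225885, 244.628036172453], [0.0, 0.0, 1.0]] [ 0.423 -0.596  0.913] [[0.977, -0.211, -0.005], [-0.166, -0.756, -0.633], [0.13, 0.62, -0.774]]
```

View pics/scene0.png

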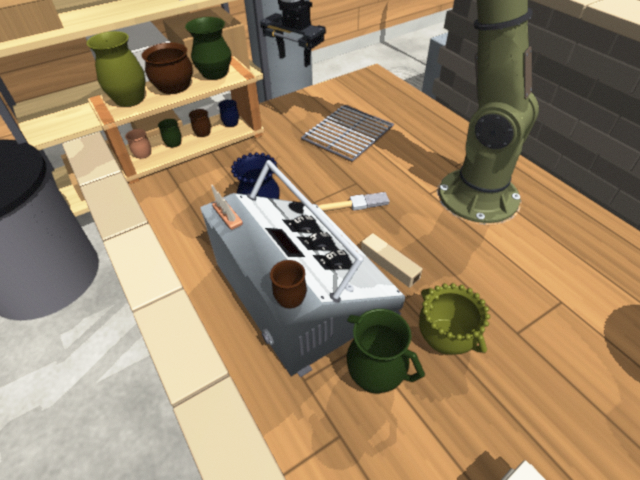

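View pics/side0.png

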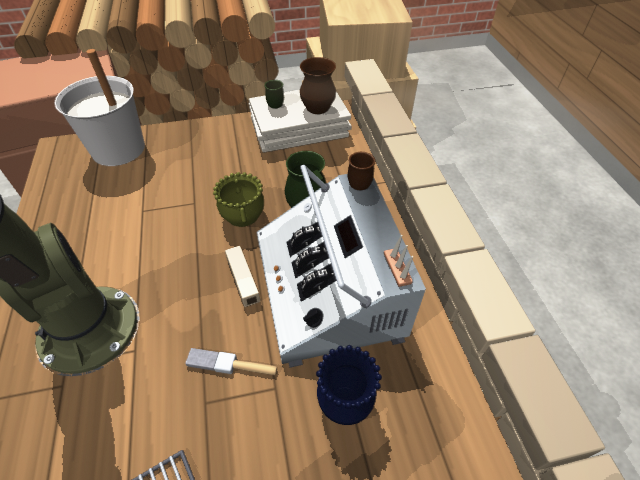

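Scene: the console is in the middle, wheels near (320,240), rail from (268,165) to (340,295). Side: wheels near (303,240), (310,262), (316,283), rail from (305,170) to (360,298). I'll enlarge both.

```bash
python3 - <<'E'
import cv2,numpy as np
a=cv2.imread('pics/side0.png')[160:370,245:435]
b=cv2.imread('pics/scene0.png')[150:340,190:410]
a=cv2.resize(a,None,fx=2.1,fy=2.1,interpolation=2);
b=cv2.resize(b,(400,345),interpolation=2)
c=np.zeros((441,800,3),np.uint8);c[:,:399]=a;c[:345,400:]=b;cv2.imwrite('pics/z.png',c)
E
```

```text
(no output)
```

View pics/z.png

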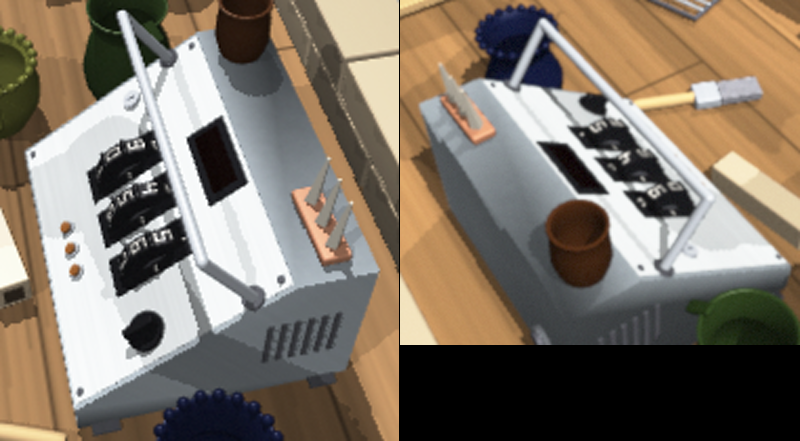

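```bash
cat > h.py <<'E'
import numpy as np,cv2
from scipy.optimize import least_squares
from scipy.spatial.transform import Rotation as Ro
N=np.array([-.5736,0,.8192]);U=np.array([.8192,0,.5736]);MID=np.array([-.0402,0,.1222])
def proj(c,X): q=c['R']@X+c['t']; p=c['camera_matrix']@q; return p[:2]/p[2]
def c2w(p,X): return Ro.from_euler('z',p[2]).apply(X)+[p[0],p[1],0]
E
python3 - <<'E'
from h import *
S=np.load('pics/side0.npz');C=np.load('pics/scene0.npz')
s=lambda u,v:np.array([u/2.1+245,v/2.1+160]); c=lambda u,v:np.array([(u-400)/1.818+190,v/1.816+150])
rail=lambda y:(lambda p:MID+U*(p[3]+.09)+N*.095+[0,y,0])
k=lambda *a:(lambda p:np.array(a))
obs=[(S,s(28,155),k(-.15,.18,.045)),(S,s(76,405),k(-.15,-.18,.045)),(S,s(378,268),k(.15,-.18,.199)),
(C,c(788,265),k(-.15,.18,.045)),(C,c(422,103),k(.15,-.18,.199)),(C,c(572,320),k(.15,.18,.199)),
(S,s(123,13),rail(.168)),(S,s(200,262),rail(-.168)),(C,c(543,22),rail(-.168)),(C,c(712,197),rail(.168))]
f=lambda p:np.concatenate([proj(m,c2w(p,g(p)))-o for m,o,g in obs])
r=least_squares(f,[.65,0,0,0],loss='soft_l1',f_scale=2)
p=r.x;print(p,np.degrees(p[2]));print(f(p).reshape(-1,2).round(1))
for y in(.064,0,-.064):
    X=c2w(p,MID+U*p[3]-N*.016+[0,y,0]); T=c2w(p,MID+U*p[3]+N*.029+[0,y,0]);print(X.round(4),proj(S,T).round(1),proj(C,T).round(1),(proj(S,T)-[245,160])*2.1)
np.save('p.npy',p)
E
```

```text
[ 5.76959842e-01 -9.08186500e-04  1.76056821e-02  2.79087410e-04] 1.0087312812261446
[[-2.4 -2.2]
 [-1.2  2.2]
 [ 0.1  0.3]
 [ 1.8  0.4]
 [-1.9  0.6]
 [-0.7  0.1]
 [-1.3  0.7]
 [ 0.4 -0.1]
 [ 0.   0.7]
 [-1.3  0.7]]
[0.545  0.0625 0.1093] [297.8 232.7] [341.7 252.3] [110.97249497 152.62614999]
[ 0.5462 -0.0015  0.1093] [303.6 253.6] [324.9 234.1] [123.11322967 196.59850124]
[ 0.5473 -0.0654  0.1093] [309.9 276.3] [309.2 217.3] [136.28008129 244.2873305 ]
```

```bash
cat >> h.py <<'E'
p=np.load('p.npy'); Y=np.array([0,1,0])
def pose(y,r,phi,th,du=0):
    "grasp point at radius r, angle phi (deg, + up-slope) round the axle at console y; tool tilted th"
    f=np.radians
    d=lambda a:N*np.cos(f(a))+U*np.sin(f(a))
    g=MID+U*(p[3]+du)-N*.016+Y*y+r*d(phi)
    z=-d(th); R=np.stack([np.cross(-Y,z),-Y,z],1)
    R=Ro.from_euler('z',p[2]).as_matrix()@R
    return c2w(p,g)-.164*R[:,2],Ro.from_matrix(R)
def rel(a,b): # a,b=(pos,Rot) -> xyz cm, twist deg
    return a[1].inv().apply(b[0]-a[0]).dot(100).round(1),np.degrees((a[1].inv()*b[1]).as_rotvec()).round(1)
def now(env):
    o=env.get_obs();return np.array(o['tool_pos']),Ro.from_euler('xyz',o['tool_rot'],degrees=True)
E
python3 - <<'E'
from h import *
from cell import env
n=now(env);t=pose(0,.12,0,0);print(t[0],rel(n,t))
E
```

```text
[ 0.38329369 -0.00431816  0.34190568] (array([ 35.5, -50.4,   6.3]), array([-6.4, 34.6, 20. ]))
```

servo_tool(
  plan=[
    {"xyz": [18, -25, 0], "twist": [-3, 17, 10], "jaw": 0},
    {"xyz": [18, -25, 0], "twist": [-3, 17, 10], "jaw": 0},
    {"xyz": [18, -25, 0], "twist": [-3, 17, 10], "jaw": 0},
    {"xyz": [18, -25, 0], "twist": [-3, 17, 10], "jaw": 0},
    {"xyz": [18, -25, 0], "twist": [-3, 17, 10], "jaw": 0},
    {"xyz": [18, -25, 0], "twist": [-3, 17, 10], "jaw": 0},
    {"xyz": [35.5, -50.4, 6.3], "twist": [-6.4, 34.6, 20], "jaw": 0},
    {"xyz": [35.5, -50.4, 6.3], "twist": [-6.4, 34.6, 20], "jaw": 0},
    {"xyz": [35.5, -50.4, 6.3], "twist": [-6.4, 34.6, 20], "jaw": 0},
    {"xyz": [35.5, -50.4, 6.3], "twist": [-6.4, 34.6, 20], "jaw": 0},
  ],
)

```text
time_s: 0.93
tool_pos: [0.3507, -0.2365, 0.3685]
tool_rot: [-179.2, -34.5, 0.7]
force: [1.0, -0.9, -0.1]
grip_width: 0.0869
grasp_force: 0.0
```

```bash
python3 - <<'E'
from h import *
from cell import env
n=now(env);t=pose(0,.12,0,0);print(n[0],rel(n,t))
E
```

```text
[ 0.35069971 -0.23647432  0.36849542] (array([  1.4, -23.1,   4.5]), array([-0.6,  0.5, -0.3]))
```

servo_tool(
  plan=[
    {"xyz": [1.4, -23.1, 4.5], "twist": [-0.6, 0.5, -0.3], "jaw": 0},
    {"xyz": [1.4, -23.1, 4.5], "twist": [-0.6, 0.5, -0.3], "jaw": 0},
    {"xyz": [1.4, -23.1, 4.5], "twist": [-0.6, 0.5, -0.3], "jaw": 0},
    {"xyz": [1.4, -23.1, 4.5], "twist": [-0.6, 0.5, -0.3], "jaw": 0},
    {"xyz": [1.4, -23.1, 4.5], "twist": [-0.6, 0.5, -0.3], "jaw": 0},
    {"xyz": [1.4, -23.1, 4.5], "twist": [-0.6, 0.5, -0.3], "jaw": 0},
    {"xyz": [1.4, -23.1, 4.5], "twist": [-0.6, 0.5, -0.3], "jaw": 0},
    {"xyz": [1.4, -23.1, 4.5], "twist": [-0.6, 0.5, -0.3], "jaw": 0},
  ],
)

```text
time_s: 1.6
tool_pos: [0.423, -0.0128, 0.3048]
tool_rot: [-179.0, -32.8, 1.1]
force: [-0.4, -0.1, -0.0]
grip_width: 0.0869
grasp_force: 0.0
```

```bash
python3 - <<'E'
from h import *
from cell import env
n=now(env);t=pose(0,.12,0,0);print(n[0],rel(n,t))
c=env.read_camera('wrist');cv2.imwrite('pics/w1.png',c['img'][:,:,::-1]);np.savez('pics/w1.npz',**c)
for y in(.064,0,-.064): print(proj(c,c2w(p,MID+U*p[3]+N*.029+[0,y,0])),proj(c,c2w(p,MID+U*p[3]+[0,y,0])))
E
```

```text
[ 0.42295729 -0.01278187  0.3047731 ] (array([-1.3, -1. , -5.2]), array([-1. ,  2.2,  0.1]))
[176.7675046  296.23794706] [196.26860167 272.4834472 ]
[305.98968219 297.46476717] [308.64031582 273.43849079]
[436.60843621 298.70484621] [422.06652594 274.40249651]
```

View pics/w1.png

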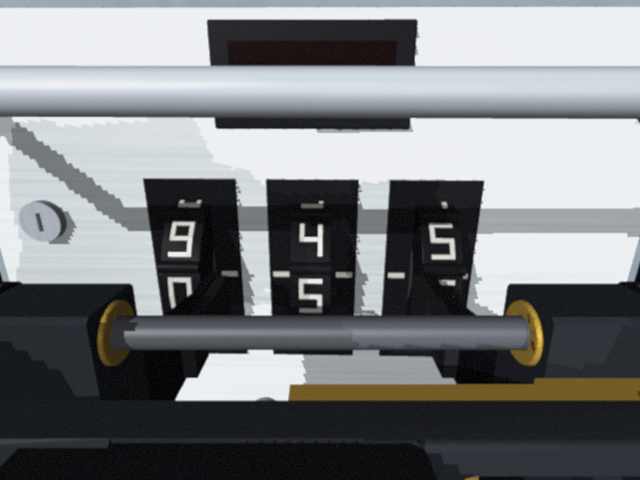

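Wrist view: index lines at row 274 (tens bezel centred at column 313). The set digits at row ~295 read 0, 5, 6, with 9, 4, 5 above them. So hundreds needs −1 click, tens +3 and units −1. The wheels appear about 2 mm further to −y than estimated.

```bash
cat > tab.py <<'E'
import sys
from h import *
from cell import env
n=now(env)
o=env.get_obs();print(np.round(o['qpos'],1),n[0].round(4),'cam dist')
for a in sys.argv[1:]:
    y,r,f=map(float,a.split(','));print(a,*[v.tolist() for v in rel(n,pose(y/1e3,r/1e3,f,f))])
E
python3 tab.py 62,100,9 62,49,9; python3 - <<'E'
from h import *
from cell import env
n=now(env);c=np.load('pics/w1.npz');print(n[1].inv().apply(-c['R'].T@c['t']-n[0]))
E
```

```text
[-11.1 -17.2   7.6 134.5   3.9  30.1 -94. ] [ 0.4216 -0.0065  0.3022] cam dist
62,100,9 [3.2, -6.5, -3.1] [-1.4, -6.5, 0.7]
62,49,9 [2.6, -6.4, 2.0] [-1.4, -6.5, 0.7]
[0.07790955 0.00772114 0.01697719]
```

```bash
cat > tab.py <<'E'
import sys
from h import *
from cell import env
n=now(env)
o=env.get_obs();print(np.round(o['qpos'],1),n[0].round(4))
for a in sys.argv[1:]:
    y,r,f,t=map(float,a.split(','));print(a,*[v.tolist() for v in rel(n,pose(y/1e3,r/1e3,f,t))])
E
python3 tab.py 62,80,18,18
```

```text
[-11.1 -17.2   7.6 134.5   3.9  30.1 -94. ] [ 0.4216 -0.0065  0.3022]
62,80,18,18 [6.7, -6.4, -0.4] [-1.4, -15.5, 0.8]
```

servo_tool(
  plan=[
    {"xyz": [2, -6.4, -0.4], "twist": [-1.4, -7, 0.8], "jaw": 0.43},
    {"xyz": [4, -6.4, -0.4], "twist": [-1.4, -12, 0.8], "jaw": 0.43},
    {"xyz": [6.7, -6.4, -0.4], "twist": [-1.4, -15.5, 0.8], "jaw": 0.43},
    {"xyz": [6.7, -6.4, -0.4], "twist": [-1.4, -15.5, 0.8], "jaw": 0.43},
    {"xyz": [6.7, -6.4, -0.4], "twist": [-1.4, -15.5, 0.8], "jaw": 0.43},
    {"xyz": [6.7, -6.4, -0.4], "twist": [-1.4, -15.5, 0.8], "jaw": 0.43},
    {"xyz": [6.7, -6.4, -0.4], "twist": [-1.4, -15.5, 0.8], "jaw": 0.43},
    {"xyz": [6.7, -6.4, -0.4], "twist": [-1.4, -15.5, 0.8], "jaw": 0.43},
  ],
)

```text
time_s: 2.32
tool_pos: [0.4742, 0.0493, 0.3444]
tool_rot: [179.9, -17.2, 0.2]
force: [0.5, -1.0, 0.1]
grip_width: 0.0505
grasp_force: 0.0
```

```bash
python3 tab.py 62,80,18,18 62,49,18,18; python3 - <<'E'
from cell import env
import cv2
c=env.read_camera('wrist');cv2.imwrite('pics/w2.png',c['img'][:,:,::-1])
E
```

```text
[  -9.9   -6.7   -0.4  118.6    3.9   51.2 -102.1] [0.4742 0.0493 0.3444]
62,80,18,18 [-0.1, -1.0, 0.2] [0.4, -0.2, -0.8]
62,49,18,18 [-0.1, -1.0, 3.3] [0.4, -0.2, -0.8]
```

View pics/w2.png

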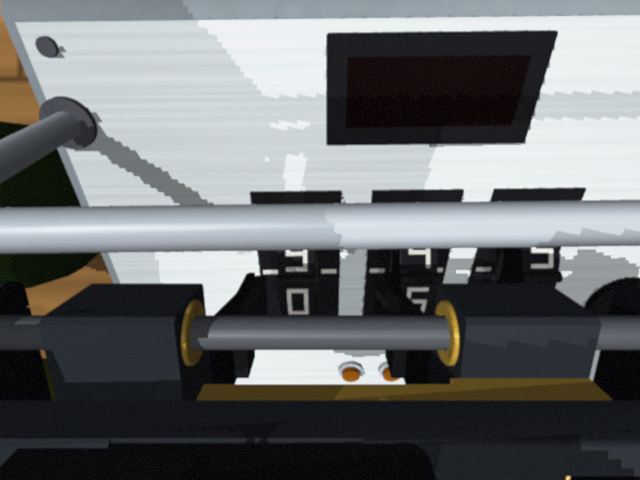

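Fingertips straddle columns 245 and 400 (centre ~322), and the hundreds wheel is at 298. I need ~12 mm towards +y, so the true wheel centre is y≈64. Next I'll align, descend and pinch.

servo_tool(
  plan=[
    {"xyz": [-0.1, -1.2, 0.2], "twist": [0.4, -0.2, -0.8], "jaw": 0.43},
    {"xyz": [-0.1, -1.2, 0.2], "twist": [0.4, -0.2, -0.8], "jaw": 0.43},
    {"xyz": [-0.1, -1.2, 1.7], "twist": [0.4, -0.2, -0.8], "jaw": 0.43},
    {"xyz": [-0.1, -1.2, 3.3], "twist": [0.4, -0.2, -0.8], "jaw": 0.43},
    {"xyz": [-0.1, -1.2, 3.3], "twist": [0.4, -0.2, -0.8], "jaw": 0.43},
    {"xyz": [-0.1, -1.2, 3.3], "twist": [0.4, -0.2, -0.8], "jaw": 0.9},
    {"xyz": [-0.1, -1.2, 3.3], "twist": [0.4, -0.2, -0.8], "jaw": 0.9},
    {"xyz": [-0.1, -1.2, 3.3], "twist": [0.4, -0.2, -0.8], "jaw": 0.9},
    {"xyz": [-0.1, -1.2, 3.3], "twist": [0.4, -0.2, -0.8], "jaw": 0.9},
  ],
  newtons=20,
)

```text
time_s: 3.12
tool_pos: [0.4843, 0.0623, 0.3145]
tool_rot: [-179.9, -17.2, 1.1]
force: [-0.4, -0.1, 0.3]
grip_width: 0.0305
grasp_force: 0.0
```

```bash
python3 tab.py 64,49,18,18 64,49,12,16 64,49,6,13 64,49,0,11 64,49,-6,9 64,49,-12,6 64,49,-18,4 64,85,-18,4; python3 -c "
from cell import env;o=env.get_obs();print(o['force'],o['grip_width'],o['grasp_force'])"
```

```text
[ -10.6   -3.5   -1.   119.4    4.    47.3 -102.8] [0.4843 0.0623 0.3145]
64,49,18,18 [-0.2, 0.1, 0.1] [-0.1, -0.2, 0.1]
64,49,12,16 [-1.3, 0.1, 0.1] [-0.1, 1.8, 0.1]
64,49,6,13 [-2.6, 0.1, 0.3] [-0.1, 4.8, 0.1]
64,49,0,11 [-3.7, 0.1, 0.5] [-0.1, 6.8, 0.1]
64,49,-6,9 [-4.8, 0.1, 0.7] [-0.1, 8.8, 0.1]
64,49,-12,6 [-6.1, 0.1, 1.1] [-0.1, 11.8, 0.1]
64,49,-18,4 [-7.0, 0.1, 1.5] [-0.1, 13.8, 0.1]
64,85,-18,4 [-9.2, 0.1, -1.4] [-0.1, 13.8, 0.1]
[-0.3666658  -0.09157655  0.26917727] 0.030458470717449823 0.0
```

servo_tool(
  plan=[
    {"xyz": [-0.1, 0.1, 0], "twist": [0, 0, 0], "jaw": 0.95},
    {"xyz": [-0.1, 0.1, 0], "twist": [0, 0, 0], "jaw": 0.95},
    {"xyz": [-0.1, 0.1, 0], "twist": [0, 0, 0], "jaw": 0.95},
    {"xyz": [-0.1, 0.1, 0], "twist": [0, 0, 0], "jaw": 0.95},
  ],
  newtons=20,
)

```text
time_s: 3.45
tool_pos: [0.4833, 0.0604, 0.3139]
tool_rot: [180.0, -17.1, 1.1]
force: [-2.2, -4.0, 4.9]
grip_width: 0.02
grasp_force: 20.0
```

servo_tool(
  plan=[
    {"xyz": [-1.2, 0, 0.1], "twist": [0, 2, 0], "jaw": 0.95},
    {"xyz": [-2.5, 0, 0.3], "twist": [0, 5, 0], "jaw": 0.95},
    {"xyz": [-3.6, 0, 0.5], "twist": [0, 7, 0], "jaw": 0.95},
    {"xyz": [-4.7, 0, 0.7], "twist": [0, 9, 0], "jaw": 0.95},
    {"xyz": [-6.0, 0, 1.1], "twist": [0, 12, 0], "jaw": 0.95},
    {"xyz": [-6.9, 0, 1.5], "twist": [0, 14, 0], "jaw": 0.95},
    {"xyz": [-6.9, 0, 1.5], "twist": [0, 14, 0], "jaw": 0.95},
    {"xyz": [-6.9, 0, 1.5], "twist": [0, 14, 0], "jaw": 0.95},
  ],
)

```text
time_s: 4.12
tool_pos: [0.4218, 0.0592, 0.2794]
tool_rot: [-180.0, -31.2, 1.0]
force: [-0.4, -5.4, 5.3]
grip_width: 0.0198
grasp_force: 20.0
```

```bash
python3 tab.py 64,49,-18,4 64,85,-18,4; python3 - <<'E'
from cell import env
import cv2
c=env.read_camera('wrist');cv2.imwrite('pics/w3.png',c['img'][:,:,::-1])
E
```

```text
[  -9.3  -13.4   -4.8  134.6   11.8   28.8 -112.1] [0.4218 0.0592 0.2794]
64,49,-18,4 [-0.0, -0.1, -0.0] [-0.0, -0.2, 0.0]
64,85,-18,4 [-1.4, -0.1, -3.4] [-0.0, -0.2, 0.0]
```

View pics/w3.png

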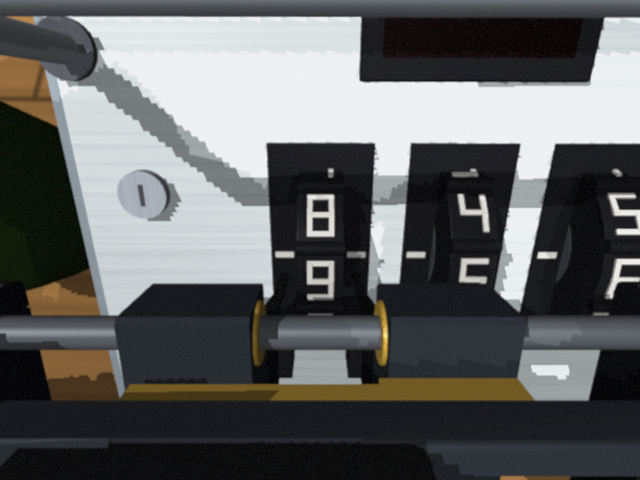

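Wrist view: hundreds now shows 9 at the outermost point (row 278), tens 5 and units 6. I'll release, lift, and shift over the tens wheel.

servo_tool(
  plan=[
    {"xyz": [0, 0, 0], "twist": [0, 0, 0], "jaw": 0.43},
    {"xyz": [0, 0, 0], "twist": [0, 0, 0], "jaw": 0.43},
    {"xyz": [0, 0, 0], "twist": [0, 0, 0], "jaw": 0.43},
    {"xyz": [0, 0, 0], "twist": [0, 0, 0], "jaw": 0.43},
    {"xyz": [0.7, 0, -1.5], "twist": [0, 0, 0], "jaw": 0.43},
    {"xyz": [1.5, 0, -3], "twist": [0, 0, 0], "jaw": 0.43},
    {"xyz": [1.5, 0, -3], "twist": [0, 0, 0], "jaw": 0.43},
    {"xyz": [1.5, 3.2, -3], "twist": [0, 0, 0], "jaw": 0.43},
    {"xyz": [1.5, 6.2, -3], "twist": [0, 0, 0], "jaw": 0.43},
    {"xyz": [1.5, 6.2, -3], "twist": [0, 0, 0], "jaw": 0.43},
  ],
)

```text
time_s: 5.0
tool_pos: [0.4199, -0.0064, 0.3113]
tool_rot: [-180.0, -31.0, 0.7]
force: [0.9, -0.5, -0.3]
grip_width: 0.0496
grasp_force: 0.0
```

servo_tool(
  plan=[
    {"xyz": [0, 0, 0], "twist": [0, 0, 0], "jaw": 0.43},
    {"xyz": [0, 0, 0], "twist": [0, 0, 0], "jaw": 0.43},
  ],
)

```text
time_s: 5.17
tool_pos: [0.4201, -0.0017, 0.3114]
tool_rot: [-180.0, -31.0, 1.1]
force: [0.2, 0.2, 0.0]
grip_width: 0.0497
grasp_force: 0.0
```

```bash
python3 tab.py 0,49,-18,4; python3 - <<'E'
from cell import env
import cv2
c=env.read_camera('wrist');cv2.imwrite('pics/w4.png',c['img'][:,:,::-1])
E
```

```text
[-4.000e+00 -1.720e+01 -1.000e-01  1.332e+02  2.700e+00  3.300e+01
 -9.480e+01] [ 0.4201 -0.0017  0.3114]
0,49,-18,4 [-1.4, 0.2, 2.9] [-0.1, -0.0, 0.1]
```

View pics/w4.png

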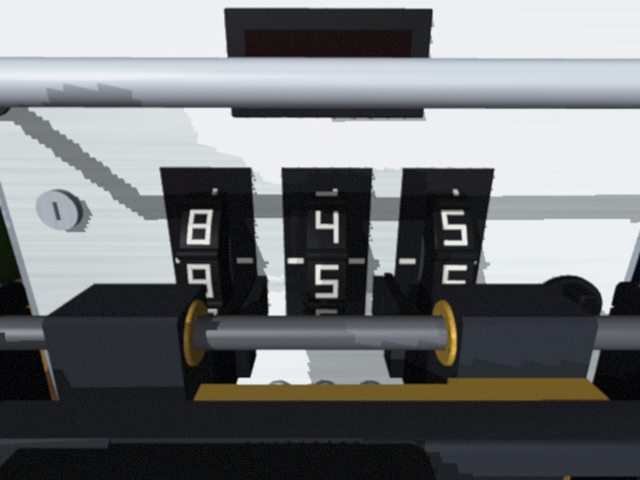

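Hundreds reads 9, level with the tens row. Tens wheel is at column 326 and the finger centre at ~322. I'll descend and pinch.

servo_tool(
  plan=[
    {"xyz": [0, 0.2, 0], "twist": [0, 0, 0], "jaw": 0.43},
    {"xyz": [-0.7, 0.2, 1.4], "twist": [0, 0, 0], "jaw": 0.43},
    {"xyz": [-1.4, 0.2, 2.9], "twist": [0, 0, 0], "jaw": 0.43},
    {"xyz": [-1.4, 0.2, 2.9], "twist": [0, 0, 0], "jaw": 0.6},
    {"xyz": [-1.4, 0.2, 2.9], "twist": [0, 0, 0], "jaw": 0.95},
    {"xyz": [-1.4, 0.2, 2.9], "twist": [0, 0, 0], "jaw": 0.95},
    {"xyz": [-1.4, 0.2, 2.9], "twist": [0, 0, 0], "jaw": 0.95},
    {"xyz": [-1.4, 0.2, 2.9], "twist": [0, 0, 0], "jaw": 0.95},
    {"xyz": [-1.4, 0.2, 2.9], "twist": [0, 0, 0], "jaw": 0.95},
    {"xyz": [-1.4, 0.2, 2.9], "twist": [0, 0, 0], "jaw": 0.95},
  ],
  newtons=20,
)

```text
time_s: 6.05
tool_pos: [0.4236, -0.0047, 0.2809]
tool_rot: [-180.0, -31.2, 1.1]
force: [-1.2, -4.2, 3.0]
grip_width: 0.0202
grasp_force: 20.0
```

```bash
python3 tab.py 0,49,-18,4 0,49,-12,6 0,49,-6,9 0,49,0,11 0,49,6,13 0,49,12,16 0,49,18,18;python3 -c "
from h import *
for a in ((49,18),(75,18)):
  A=pose(0,.049,18,18);print(rel(A,pose(0,.085,18,18)),rel(A,pose(0,.078,0,11)),rel(A,pose(0,.078,-18,4)),rel(A,pose(0,.049,-18,4)))"
```

```text
[ -3.7 -14.2   0.2 135.    2.8  28.1 -94.6] [ 0.4236 -0.0047  0.2809]
0,49,-18,4 [-0.2, -0.1, 0.1] [-0.0, -0.2, 0.0]
0,49,-12,6 [0.9, -0.1, -0.1] [-0.0, -2.2, 0.0]
0,49,-6,9 [2.3, -0.1, -0.1] [-0.0, -5.2, 0.0]
0,49,0,11 [3.3, -0.1, -0.1] [-0.0, -7.2, 0.0]
0,49,6,13 [4.4, -0.1, -0.1] [-0.0, -9.2, 0.0]
0,49,12,16 [5.8, -0.1, 0.1] [-0.0, -12.2, 0.0]
0,49,18,18 [6.8, -0.1, 0.4] [-0.0, -14.2, 0.0]
(array([ 0. , -0. , -3.6]), array([0., 0., 0.])) (array([-4.4,  0. , -2.4]), array([-0.,  7.,  0.])) (array([-8.6, -0. , -0.9]), array([-0., 14.,  0.])) (array([-6.8, -0. ,  1.4]), array([-0., 14.,  0.]))
(array([ 0. , -0. , -3.6]), array([0., 0., 0.])) (array([-4.4,  0. , -2.4]), array([-0.,  7.,  0.])) (array([-8.6, -0. , -0.9]), array([-0., 14.,  0.])) (array([-6.8, -0. ,  1.4]), array([-0., 14.,  0.]))
```

servo_tool(
  plan=[
    {"xyz": [0.9, 0, -0.1], "twist": [0, -2.2, 0], "jaw": 0.95},
    {"xyz": [2.3, 0, -0.1], "twist": [0, -5.2, 0], "jaw": 0.95},
    {"xyz": [3.3, 0, -0.1], "twist": [0, -7.2, 0], "jaw": 0.95},
    {"xyz": [4.4, 0, -0.1], "twist": [0, -9.2, 0], "jaw": 0.95},
    {"xyz": [5.8, 0, 0.1], "twist": [0, -12.2, 0], "jaw": 0.95},
    {"xyz": [6.8, 0, 0.4], "twist": [0, -14.2, 0], "jaw": 0.95},
    {"xyz": [6.8, 0, 0.4], "twist": [0, -14.2, 0], "jaw": 0.95},
    {"xyz": [6.8, 0, 0.4], "twist": [0, -14.2, 0], "jaw": 0.95},
    {"xyz": [6.8, 0, 0.4], "twist": [0, -14.2, 0], "jaw": 0.6},
    {"xyz": [6.8, 0, 0.4], "twist": [0, -14.2, 0], "jaw": 0.5},
  ],
)

```text
time_s: 6.88
tool_pos: [0.4829, -0.0022, 0.3113]
tool_rot: [-179.9, -16.9, 1.1]
force: [0.3, 1.1, -0.8]
grip_width: 0.0268
grasp_force: 0.0
```

servo_tool(
  plan=[
    {"xyz": [0, 0, 0], "twist": [0, 0, 0], "jaw": 0.5},
    {"xyz": [0, 0, 0], "twist": [0, 0, 0], "jaw": 0.5},
  ],
)

```text
time_s: 7.05
tool_pos: [0.483, -0.0022, 0.3113]
tool_rot: [-179.9, -16.8, 1.2]
force: [-0.5, 0.3, 0.9]
grip_width: 0.0382
grasp_force: 0.0
```

```bash
python3 tab.py 0,49,18,18 0,49,0,11 0,49,-18,4; python3 - <<'E'
from cell import env
import cv2
c=env.read_camera('wrist');cv2.imwrite('pics/w5.png',c['img'][:,:,::-1])
E
```

```text
[ -4.5  -4.    1.4 120.2   0.8  47.  -92.4] [ 0.483  -0.0022  0.3113]
0,49,18,18 [0.1, 0.0, -0.1] [-0.1, 0.2, 0.1]
0,49,0,11 [-3.4, 0.0, 0.2] [-0.1, 7.2, 0.1]
0,49,-18,4 [-6.7, 0.0, 1.3] [-0.1, 14.2, 0.1]
```

View pics/w5.png

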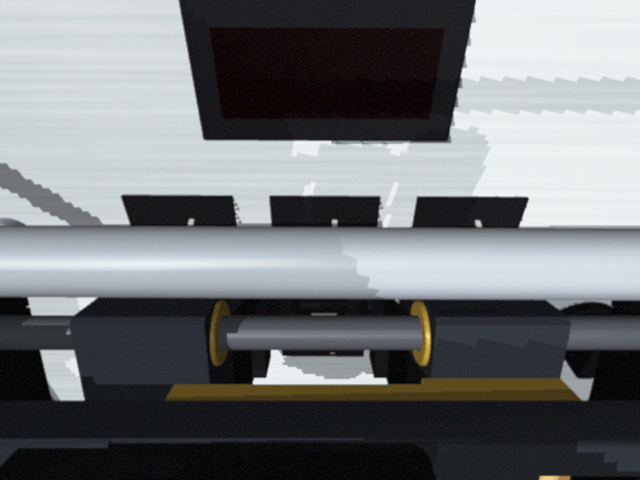

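The rail hides the wheels here. I'll run the remaining two tens strokes and check from the lower pose.

servo_tool(
  plan=[
    {"xyz": [-1.1, 0, 0], "twist": [0, 2.2, 0], "jaw": 0.5},
    {"xyz": [-2.3, 0, 0.1], "twist": [0, 5, 0], "jaw": 0.5},
    {"xyz": [-3.4, 0, 0.2], "twist": [0, 7.2, 0], "jaw": 0.5},
    {"xyz": [-4.5, 0, 0.5], "twist": [0, 9.5, 0], "jaw": 0.5},
    {"xyz": [-5.7, 0, 0.9], "twist": [0, 12, 0], "jaw": 0.5},
    {"xyz": [-6.7, 0, 1.3], "twist": [0, 14.2, 0], "jaw": 0.5},
    {"xyz": [-6.7, 0, 1.3], "twist": [0, 14.2, 0], "jaw": 0.5},
    {"xyz": [-6.7, 0, 1.3], "twist": [0, 14.2, 0], "jaw": 0.5},
    {"xyz": [-6.7, 0, 1.3], "twist": [0, 14.2, 0], "jaw": 0.95},
    {"xyz": [-6.7, 0, 1.3], "twist": [0, 14.2, 0], "jaw": 0.95},
  ],
)

```text
time_s: 7.93
tool_pos: [0.4242, -0.0039, 0.2807]
tool_rot: [-180.0, -31.1, 1.1]
force: [-0.2, -0.4, 0.4]
grip_width: 0.0366
grasp_force: 0.0
```

servo_tool(
  plan=[
    {"xyz": [0, 0, 0], "twist": [0, 0, 0], "jaw": 0.95},
    {"xyz": [0, 0, 0], "twist": [0, 0, 0], "jaw": 0.95},
    {"xyz": [0, 0, 0], "twist": [0, 0, 0], "jaw": 0.95},
    {"xyz": [0, 0, 0], "twist": [0, 0, 0], "jaw": 0.95},
  ],
)

```text
time_s: 8.27
tool_pos: [0.4236, -0.0047, 0.2801]
tool_rot: [-180.0, -31.1, 1.1]
force: [1.0, -4.1, 0.3]
grip_width: 0.0199
grasp_force: 20.0
```

```bash
python3 tab.py 0,49,-18,4 0,49,0,11 0,49,18,18
```

```text
[ -3.7 -14.1   0.2 135.    2.8  28.1 -94.6] [ 0.4236 -0.0047  0.2801]
0,49,-18,4 [-0.1, -0.1, 0.0] [-0.0, -0.1, 0.0]
0,49,0,11 [3.4, -0.1, -0.2] [-0.0, -7.1, 0.1]
0,49,18,18 [6.9, -0.1, 0.3] [-0.0, -14.1, 0.1]
```

servo_tool(
  plan=[
    {"xyz": [1.0, 0, -0.1], "twist": [0, -2.2, 0], "jaw": 0.95},
    {"xyz": [2.3, 0, -0.1], "twist": [0, -5.2, 0], "jaw": 0.95},
    {"xyz": [3.4, 0, -0.2], "twist": [0, -7.1, 0], "jaw": 0.95},
    {"xyz": [4.5, 0, -0.1], "twist": [0, -9.2, 0], "jaw": 0.95},
    {"xyz": [5.8, 0, 0.1], "twist": [0, -12.2, 0], "jaw": 0.95},
    {"xyz": [6.9, 0, 0.3], "twist": [0, -14.1, 0], "jaw": 0.95},
    {"xyz": [6.9, 0, 0.3], "twist": [0, -14.1, 0], "jaw": 0.95},
    {"xyz": [6.9, 0, 0.3], "twist": [0, -14.1, 0], "jaw": 0.95},
    {"xyz": [6.9, 0, 0.3], "twist": [0, -14.1, 0], "jaw": 0.5},
    {"xyz": [6.9, 0, 0.3], "twist": [0, -14.1, 0], "jaw": 0.5},
  ],
)

```text
time_s: 9.1
tool_pos: [0.4834, -0.0022, 0.3127]
tool_rot: [-179.9, -17.0, 1.1]
force: [-0.0, -0.2, 0.0]
grip_width: 0.0269
grasp_force: 0.0
```

servo_tool(
  plan=[
    {"xyz": [0, 0, 0], "twist": [0, 0, 0], "jaw": 0.5},
    {"xyz": [0, 0, 0], "twist": [0, 0, 0], "jaw": 0.5},
  ],
)

```text
time_s: 9.27
tool_pos: [0.4835, -0.0022, 0.3129]
tool_rot: [-179.9, -17.0, 1.2]
force: [1.3, 1.2, 0.7]
grip_width: 0.0386
grasp_force: 0.0
```

servo_tool(
  plan=[
    {"xyz": [-1.1, 0, 0], "twist": [0, 2.2, 0], "jaw": 0.5},
    {"xyz": [-2.3, 0, 0.1], "twist": [0, 5, 0], "jaw": 0.5},
    {"xyz": [-3.4, 0, 0.2], "twist": [0, 7.2, 0], "jaw": 0.5},
    {"xyz": [-4.5, 0, 0.5], "twist": [0, 9.5, 0], "jaw": 0.5},
    {"xyz": [-5.7, 0, 0.9], "twist": [0, 12, 0], "jaw": 0.5},
    {"xyz": [-6.7, 0, 1.3], "twist": [0, 14.2, 0], "jaw": 0.5},
    {"xyz": [-6.7, 0, 1.3], "twist": [0, 14.2, 0], "jaw": 0.5},
    {"xyz": [-6.7, 0, 1.3], "twist": [0, 14.2, 0], "jaw": 0.5},
  ],
)

```text
time_s: 9.93
tool_pos: [0.4231, -0.0038, 0.2808]
tool_rot: [-180.0, -31.1, 1.1]
force: [-0.0, -0.3, 1.1]
grip_width: 0.0437
grasp_force: 0.0
```

```bash
python3 tab.py 0,49,-18,4 0,49,0,11 0,49,18,18; python3 - <<'E'
from cell import env
import cv2
c=env.read_camera('wrist');cv2.imwrite('pics/w6.png',c['img'][:,:,::-1])
E
```

```text
[-3.70e+00 -1.43e+01  1.00e-01  1.35e+02  2.70e+00  2.82e+01 -9.45e+01] [ 0.4231 -0.0038  0.2808]
0,49,-18,4 [-0.1, -0.0, 0.1] [-0.1, -0.1, 0.1]
0,49,0,11 [3.4, -0.0, -0.1] [-0.1, -7.1, 0.1]
0,49,18,18 [6.9, -0.0, 0.4] [-0.1, -14.1, 0.1]
```

View pics/w6.png

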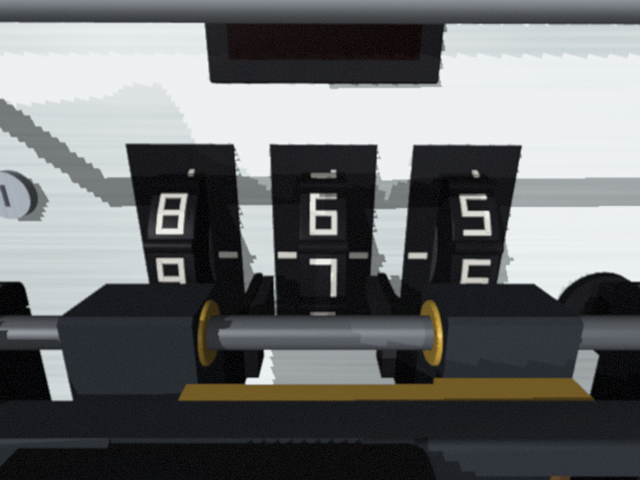

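Wrist view: hundreds 9, tens 7 (both at row ~275), units 6. One more tens stroke, then straight over to units.

servo_tool(
  plan=[
    {"xyz": [0, 0, 0], "twist": [0, 0, 0], "jaw": 0.95},
    {"xyz": [0, 0, 0], "twist": [0, 0, 0], "jaw": 0.95},
    {"xyz": [0, 0, 0], "twist": [0, 0, 0], "jaw": 0.95},
    {"xyz": [0, 0, 0], "twist": [0, 0, 0], "jaw": 0.95},
    {"xyz": [0, 0, 0], "twist": [0, 0, 0], "jaw": 0.95},
    {"xyz": [0, 0, 0], "twist": [0, 0, 0], "jaw": 0.95},
    {"xyz": [0, 0, 0], "twist": [0, 0, 0], "jaw": 0.95},
  ],
)

```text
time_s: 10.57
tool_pos: [0.4238, -0.0047, 0.281]
tool_rot: [-180.0, -31.2, 1.1]
force: [2.7, -3.6, 0.3]
grip_width: 0.0199
grasp_force: 20.0
```

servo_tool(
  plan=[
    {"xyz": [1.0, 0, -0.1], "twist": [0, -2.2, 0], "jaw": 0.95},
    {"xyz": [2.3, 0, -0.1], "twist": [0, -5.2, 0], "jaw": 0.95},
    {"xyz": [3.4, 0, -0.2], "twist": [0, -7.1, 0], "jaw": 0.95},
    {"xyz": [4.5, 0, -0.1], "twist": [0, -9.2, 0], "jaw": 0.95},
    {"xyz": [5.8, 0, 0.1], "twist": [0, -12.2, 0], "jaw": 0.95},
    {"xyz": [6.9, 0, 0.3], "twist": [0, -14.1, 0], "jaw": 0.95},
    {"xyz": [6.9, 0, 0.3], "twist": [0, -14.1, 0], "jaw": 0.95},
    {"xyz": [6.9, 0, 0.3], "twist": [0, -14.1, 0], "jaw": 0.95},
    {"xyz": [6.9, 0, 0.3], "twist": [0, -14.1, 0], "jaw": 0.43},
    {"xyz": [6.9, 0, 0.3], "twist": [0, -14.1, 0], "jaw": 0.43},
  ],
)

```text
time_s: 11.4
tool_pos: [0.4837, -0.002, 0.3139]
tool_rot: [-179.9, -17.1, 1.1]
force: [-0.7, 0.6, -0.1]
grip_width: 0.027
grasp_force: 0.0
```

servo_tool(
  plan=[
    {"xyz": [0, 0, 0], "twist": [0, 0, 0], "jaw": 0.43},
    {"xyz": [0, 0, 0], "twist": [0, 0, 0], "jaw": 0.43},
    {"xyz": [0, 0, -1.5], "twist": [0, 0, 0], "jaw": 0.43},
    {"xyz": [0, 0, -3.3], "twist": [0, 0, 0], "jaw": 0.43},
    {"xyz": [0, 0, -3.3], "twist": [0, 0, 0], "jaw": 0.43},
    {"xyz": [0, 3.2, -3.3], "twist": [0, 0, 0], "jaw": 0.43},
    {"xyz": [0, 6.4, -3.3], "twist": [0, 0, 0], "jaw": 0.43},
    {"xyz": [0, 6.4, -3.3], "twist": [0, 0, 0], "jaw": 0.43},
    {"xyz": [0, 6.4, -3.3], "twist": [0, 0, 0], "jaw": 0.43},
    {"xyz": [0, 6.4, -3.3], "twist": [0, 0, 0], "jaw": 0.43},
  ],
)

```text
time_s: 12.23
tool_pos: [0.4756, -0.0664, 0.3451]
tool_rot: [-179.9, -17.1, 1.1]
force: [-0.1, 0.3, -0.6]
grip_width: 0.0495
grasp_force: 0.0
```

```bash
python3 tab.py -64,82,18,18 -64,49,18,18
```

```text
[ -1.4  -6.5   6.5 118.3  -1.5  51.2 -82.9] [ 0.4756 -0.0664  0.3451]
-64,82,18,18 [-0.0, 0.0, 0.0] [-0.1, -0.1, 0.1]
-64,49,18,18 [-0.0, 0.0, 3.3] [-0.1, -0.1, 0.1]
```

servo_tool(
  plan=[
    {"xyz": [0, 0, 1.6], "twist": [0, 0, 0], "jaw": 0.43},
    {"xyz": [0, 0, 3.3], "twist": [0, 0, 0], "jaw": 0.43},
    {"xyz": [0, 0, 3.3], "twist": [0, 0, 0], "jaw": 0.43},
    {"xyz": [0, 0, 3.3], "twist": [0, 0, 0], "jaw": 0.95},
    {"xyz": [0, 0, 3.3], "twist": [0, 0, 0], "jaw": 0.95},
    {"xyz": [0, 0, 3.3], "twist": [0, 0, 0], "jaw": 0.95},
    {"xyz": [0, 0, 3.3], "twist": [0, 0, 0], "jaw": 0.95},
    {"xyz": [0, 0, 3.3], "twist": [0, 0, 0], "jaw": 0.95},
    {"xyz": [0, 0, 3.3], "twist": [0, 0, 0], "jaw": 0.95},
    {"xyz": [0, 0, 3.3], "twist": [0, 0, 0], "jaw": 0.95},
  ],
)

```text
time_s: 13.07
tool_pos: [0.4855, -0.0676, 0.3146]
tool_rot: [180.0, -17.1, 1.1]
force: [-1.5, -2.2, 2.1]
grip_width: 0.0199
grasp_force: 20.0
```

servo_tool(
  plan=[
    {"xyz": [-1.2, 0, 0.1], "twist": [0, 2, 0], "jaw": 0.95},
    {"xyz": [-2.5, 0, 0.3], "twist": [0, 5, 0], "jaw": 0.95},
    {"xyz": [-3.6, 0, 0.5], "twist": [0, 7, 0], "jaw": 0.95},
    {"xyz": [-4.7, 0, 0.7], "twist": [0, 9, 0], "jaw": 0.95},
    {"xyz": [-5.9, 0, 1.1], "twist": [0, 12, 0], "jaw": 0.95},
    {"xyz": [-6.8, 0, 1.4], "twist": [0, 14, 0], "jaw": 0.95},
    {"xyz": [-6.8, 0, 1.4], "twist": [0, 14, 0], "jaw": 0.95},
    {"xyz": [-6.8, 0, 1.4], "twist": [0, 14, 0], "jaw": 0.95},
    {"xyz": [-6.8, 0, 1.4], "twist": [0, 14, 0], "jaw": 0.43},
    {"xyz": [-6.8, 0, 1.4], "twist": [0, 14, 0], "jaw": 0.43},
  ],
)

```text
time_s: 13.9
tool_pos: [0.4246, -0.0675, 0.2803]
tool_rot: [-179.9, -30.9, 1.1]
force: [0.4, -0.3, -0.9]
grip_width: 0.0269
grasp_force: 0.0
```

servo_tool(
  plan=[
    {"xyz": [0, 0, 0], "twist": [0, 0, 0], "jaw": 0.43},
    {"xyz": [0, 0, 0], "twist": [0, 0, 0], "jaw": 0.43},
    {"xyz": [0.7, 0, -1.5], "twist": [0, 0, 0], "jaw": 0.43},
    {"xyz": [1.5, 0, -3], "twist": [0, 0, 0], "jaw": 0.43},
    {"xyz": [1.5, 0, -3], "twist": [0, 0, 0], "jaw": 0.43},
    {"xyz": [1.5, -3.2, -3], "twist": [0, 0, 0], "jaw": 0.43},
    {"xyz": [1.5, -6.2, -3], "twist": [0, 0, 0], "jaw": 0.43},
    {"xyz": [1.5, -6.2, -3], "twist": [0, 0, 0], "jaw": 0.43},
    {"xyz": [1.5, -6.2, -3], "twist": [0, 0, 0], "jaw": 0.43},
    {"xyz": [1.5, -6.2, -3], "twist": [0, 0, 0], "jaw": 0.43},
  ],
)

```text
time_s: 14.73
tool_pos: [0.4205, -0.0063, 0.3133]
tool_rot: [-180.0, -31.0, 1.1]
force: [-0.4, -0.6, -0.2]
grip_width: 0.0493
grasp_force: 0.0
```

```bash
python3 - <<'E'
from cell import env
import cv2,numpy as np
c=env.read_camera('wrist');s=env.read_camera('side')
cv2.imwrite('pics/w7.png',np.hstack([c['img'][100:380,120:520],cv2.resize(s['img'][140:440,180:480],(400,400))[:280]])[:,:,::-1])
E
```

```text
(no output)
```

View pics/w7.png

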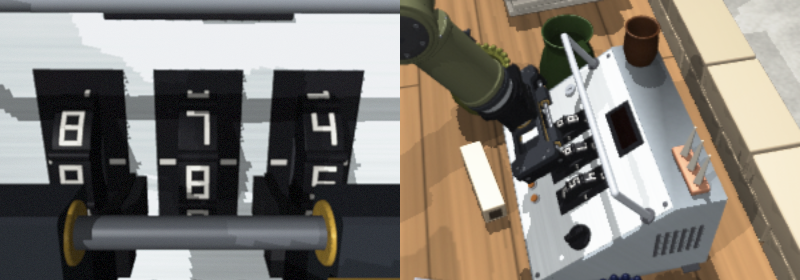

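The wheels read 9, 8, 5, with 8, 7, 4 up-slope in level rows, and the bystanders in view (jug, cup, cones, prop) look unmoved. I'll back off and hand in.

servo_tool(
  plan=[
    {"xyz": [1, 0, -1], "twist": [0, 0, 0], "jaw": 0.43},
    {"xyz": [2, 0, -2], "twist": [0, 0, 0], "jaw": 0.43},
    {"xyz": [2, 0, -2], "twist": [0, 0, 0], "jaw": 0.43},
    {"xyz": [2, 0, -2], "twist": [0, 0, 0], "jaw": 0.43},
    {"xyz": [2, 0, -2], "twist": [0, 0, 0], "jaw": 0.43},
  ],
)

```text
time_s: 15.25
tool_pos: [0.4302, -0.0066, 0.3395]
tool_rot: [-179.9, -30.9, 1.0]
force: [-0.5, -0.3, -0.5]
grip_width: 0.0496
grasp_force: 0.0
```

```bash
python3 -c "
from cell import env
print(env.get_obs()['force']);print(env.sign_off())"
```

```text
[-0.52160978 -0.31817865 -0.54905628]
the job is handed in; nothing more can be done
None
```

The kiln controller's wheels read 985 in the last camera check, with the gripper backed off; I handed the job in at about 15 s, and no verdict came back.

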